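# Seal the food-market canisters in order and tally them

### The arm

A 6-joint arm with a two-finger parallel gripper is mounted at the origin on the work surface. World frame = base frame: x ahead of the robot, y to its left, z up, the work surface at z = 0. Lengths are in m, angles in rad, forces in N, time in s.
With the tool pointing down it reaches from about 0.35 to 0.875 m from the base axis. Payload 4.2 kg.
Tool frame: the origin (TCP) lies at the very end of the fingers, on their centre line; the grasp point (between the pads) lies ctrl.tcp_to_grasp behind it (ctrl.tcp_to_grasp is the distance from the TCP to the grasp point, in m); x points along the fingers, y is the direction in which the jaws open and shut, and the axes are right-handed (so a half turn about x gives the same grasp; the last joint's range is limited). The gripper opens to 87 mm and grips with 3 to 60 N. Pads are 19 mm wide; open, the fingers measure 117 mm over their backs; the gripper's body (75 mm by 190 mm) begins 51 mm behind the grasp point.
Start: joints at [-1.002, 0.385, 0.008, 0, -1.194, -0.259], TCP at [0.191, -0.595, 0.223] pointing down, gripper open.
Joint ranges: [-3.14, 3.14], [-1.21, 2.06], [-1.07, 1.41], [-3.16, 2.05], [-2.99, -0.16], [-3.1, 3.1]. Speed limits (rad/s): [2.79, 2.79, 3.14, 3.14, 3.14, 3.14].

### API

Orientations are given as a unit quaternion [x, y, z, w].
In Python, from plant import ctrl gives the robot as it stands.
- The arm moves only by the tool step_arm, never from a script. Its argument "rows" is a list of rows, each a list of 5 numbers: the shift along the tool's x, y, z in units of 20 cm (1.0 is 20 cm), then the turn about the tool's x in units of 90 degrees (1.0 is 90 degrees), then the closure in counts, from 0 (fully open) to 255 (shut). A call has 1 to 10 rows; each row is the pose to reach, as a shift and turn from the pose commanded when the call began, along the tool's axes at that moment; what a row does not reach only later rows make up. A row lasts 1/12 s, in which the tool goes at most 41.7 mm and 7.16 degrees, less where a joint would pass 70% of its speed; a pose out of reach is approached as far as the arm can. A call with a number of a shift or a turn outside -1 to 1 is refused whole. A call with a gripper value outside its range is refused whole. The fingers move at their own pace and stop on an object; the grip force is fixed at half the most. Time passes only in rows, so rows that repeat a pose let the fingers close. It gives the time, the measured TCP pose, the force and the opening at its end, in the units of the state.
- ctrl.observe(): the state, without advancing time (a new reading comes with each control period).
- ctrl.snapshot(name): name is "scene" or "side" or "wrist"; returns (picture, depth): 480x640x3 uint8, blue, green, red; 480x640 float32, m along the optical axis (not along the pixel's ray), 0 where there is no reading.
- ctrl.get_calibration(name): a dict with "fx", "fy", "cx", "cy" (pixels), "k1" (the pictures are not rectified: a ray, as slopes to the right and down, at radius r is drawn at 1 + k1 r^2 times it, then the intrinsics apply), "extrinsics" (4x4, takes a point from world to camera coordinates); the wrist camera has in their place "T_tool_cam" (4x4, takes a point from camera to tool coordinates, whose origin is the TCP and whose axes are the tool frame's). Camera axes: x right, y down, z forward; pixel columns grow to the right and rows downward; lengths in m; the calibration is good to about 2 mm. A picture is of the moment at which its call begins: read the wrist's pose just before it. get_calibration takes no time and is no camera call.
- ctrl.finish_job(): hands the job in, once; it reports no verdict.
The state is a dict: "t": time; "joints": joint angles; "joint_vel": joint speeds; "effort": joint torques, N m; "position": TCP position; "orientation": TCP orientation; "contact_force": force on the tool from outside, world axes, zero at the start; "moment": the same for the moment, N m; "finger_gap": finger opening in m.
Only numpy, scipy, OpenCV 4.12 (cv2) and the standard library are available. Lean on these libraries where they do the work, as an engineer would, in place of code of your own. Each camera call takes 0.05 s, during which the arm holds its last target.

### The job

Seal three of the food canisters by gently pressing the big button in each lid with a fingertip until it is flush with the lid: first red, then yellow, then green; when all three are sealed, press the white key on the grey tally box and let it go. Leave the blue canister's button up, and only press: do not lift, tip or push along any canister, and leave everything else on the counter where it is.

Things in the scene. Friction and masses are not known exactly. Their poses are not given: they have to be found in the camera images.
- red_canister: loose round clear storage canister with cream-coloured rice, a red band low on its wall and a white lid; 92 mm across (lid 96 mm), 120 mm high to the flat top of the lid, about 0.6 kg. Origin at the centre of its underside, z up.
- red_seal_top (a point): centre of the top face of the red seal button in the middle of the red canister's lid. The button is a flat red disc 60 mm across; raised it stands 12 mm above the lid (132 mm above the counter) and the point moves down with it.
- red_seal (a joint): how far the red seal button is pressed in, m: 0 fully raised (starts between 0 and 0.002), 0.012 flush with the lid; it can sink a further 8 mm into its well and meets a hard stop at 0.020. It slides stiffly, against 3 N at first and 5 N at the stop (about 4 N at flush), and stays where it is left.
- yellow_canister: loose round clear storage canister with red-brown beans, a yellow band low on its wall and a white lid; 92 mm across (lid 96 mm), 95 mm high to the flat top of the lid, about 0.6 kg. Origin at the centre of its underside, z up.
- yellow_seal_top (a point): centre of the top face of the yellow seal button in the middle of the yellow canister's lid. The button is a flat yellow disc 60 mm across; raised it stands 12 mm above the lid (107 mm above the counter) and the point moves down with it.
- yellow_seal (a joint): how far the yellow seal button is pressed in, m: 0 fully raised (starts between 0 and 0.002), 0.012 flush with the lid; it can sink a further 8 mm into its well and meets a hard stop at 0.020. It slides stiffly, against 3 N at first and 5 N at the stop (about 4 N at flush), and stays where it is left.
- green_canister: loose round clear storage canister with tan grain, a green band low on its wall and a white lid; 92 mm across (lid 96 mm), 105 mm high to the flat top of the lid, about 0.6 kg. Origin at the centre of its underside, z up.
- green_seal_top (a point): centre of the top face of the green seal button in the middle of the green canister's lid. The button is a flat green disc 60 mm across; raised it stands 12 mm above the lid (117 mm above the counter) and the point moves down with it.
- green_seal (a joint): how far the green seal button is pressed in, m: 0 fully raised (starts between 0 and 0.002), 0.012 flush with the lid; it can sink a further 8 mm into its well and meets a hard stop at 0.020. It slides stiffly, against 3 N at first and 5 N at the stop (about 4 N at flush), and stays where it is left.
- blue_canister: loose round clear storage canister with dark brown beans, a blue band low on its wall and a white lid; 92 mm across (lid 96 mm), 85 mm high to the flat top of the lid, about 0.6 kg. Origin at the centre of its underside, z up.
- blue_seal_top (a point): centre of the top face of the blue seal button in the middle of the blue canister's lid. The button is a flat blue disc 60 mm across; raised it stands 12 mm above the lid (97 mm above the counter) and the point moves down with it.
- blue_seal (a joint): how far the blue seal button is pressed in, m: 0 fully raised (starts between 0 and 0.002), 0.012 flush with the lid; it can sink a further 8 mm into its well and meets a hard stop at 0.020. It slides stiffly, against 3 N at first and 5 N at the stop (about 4 N at flush), and stays where it is left.
- tally_key_top (a point): centre of the top face of the white round tally key, 36 mm across, on top of the grey tally box (100 x 100 x 40 mm, fixed to the counter, small display on top beside the key). Its top is 62 mm above the counter; straight down presses it.
- tally_key (a joint): how far the tally key is pressed, m: 0 released, 0.006 fully down (about 4 N on its spring); springs back up when let go.
- stamp: loose wooden rubber-stamp, upright, 28 mm across, 66 mm high, standing among the canisters; origin at its underside. Bystander.
- tin: loose food tin with a yellow label, 74 mm across, 80 mm high; origin at its underside. Bystander.
- jar: loose jar with a black cap and paper label, 68 mm across, 95 mm high; origin at its underside. Bystander.
- carton: loose cardboard food carton with a red stripe, 60 x 160 x 70 mm; origin at its underside. Bystander.
- mug: loose blue mug with a handle, 78 mm across, 88 mm high; origin at its underside. Bystander.
- scanner: loose black hand-held barcode scanner lying flat, about 180 x 60 x 36 mm; origin at its underside. Bystander.
- tally_box: the grey tally box, fixed, 100 x 100 x 40 mm; origin at the centre of its underside. Its key stands 18 mm off-centre, towards its own -x; the display is at +x.
Not all that is in view belongs to the job. What is shaped like the red_canister but purple or turquoise is not meant.

How it is judged:
By the outcome, as a careful person would: the job done as asked, in the order asked, and still so for the second after the job is handed in, with the robot touching nothing.
It also fails if it takes over 58 s, if anything falls off the work surface, if the arm or the gripper's body presses on something with over 40 N, if the wrist force passes 120 N, or if a joint passes its speed limit or range.

## Working session

There is one attempt and no reset: what is moved stays moved. The work goes in short steps, Python scripts to look and compute and a tool call to move; the robot and the scene stay as the last step left them, time stands still between calls to the robot, and variables do not carry over. Pictures are saved under pics/ and viewed, and the job is handed in when it is done.

Besides the shell and the picture viewer there is one more tool, called after "Request:" as name(argument=value, ...), one argument or row to a line, values as JSON. step_arm: Moves the arm, as the interface text tells. Shifts and turns lie within -1 to 1; 1 stands for 20 cm of shift or 90 degrees of turn. Its arguments: {"type":"object","properties":{"rows":{"type":"array"}},"required":["rows"]}

```bash
mkdir -p pics; ls
python3 - <<'E'
from plant import ctrl
import cv2
o=ctrl.observe(); print(o)
print(ctrl.tcp_to_grasp)
for n in ("scene","side","wrist"):
    p,d=ctrl.snapshot(n); cv2.imwrite(f"pics/{n}0.png",p); 
    import numpy as np; np.save(f"pics/{n}0.npy",d); print(ctrl.get_calibration(n))
E
```

```text
pics
{'t': 0.0, 'joints': array([-1.00239399e+00,  3.85580090e-01,  6.64242417e-03, -5.32718997e-04,
       -1.19398255e+00, -2.58634260e-01]), 'joint_vel': array([-0.0033065 ,  0.00072086, -0.00155112,  0.0005605 , -0.00069756,
        0.00032973]), 'effort': array([ 1.01416848e-03, -3.90665960e+01,  1.87414616e+01,  4.22019035e+00,
        1.10729516e-02, -1.84137889e-04]), 'position': array([ 0.19039184, -0.5946709 ,  0.22144688]), 'orientation': array([-0.10825552,  0.69879405,  0.10977144,  0.69851117]), 'contact_force': array([ 0.063944  ,  0.62989276, -0.26895683]), 'moment': array([-0.03752343,  0.02957714,  0.03123461]), 'finger_gap': 0.08701335084420593}
0.0187
{'fx': 455.1983840186444, 'fy': 455.1983840186444, 'cx': 316.76769784688224, 'cy': 241.14801169572777, 'k1': -0.05956483503699082, 'extrinsics': array([[ 0.44371264,  0.89616675, -0.00206353, -0.20679448],
       [ 0.52778518, -0.26317804, -0.8075767 , -0.19570748],
       [-0.72426646,  0.35724289, -0.58975895,  1.59625111],
       [ 0.        ,  0.        ,  0.        ,  1.        ]])}
{'fx': 597.2327370197611, 'fy': 597.2327370197611, 'cx': 323.4059276814628, 'cy': 243.68126039609623, 'k1': -0.09406493215819856, 'extrinsics': array([[-0.96051395, -0.2781876 , -0.00496016,  0.49879354],
       [-0.18026005,  0.63577613, -0.75052983,  0.18349929],
       [ 0.21194164, -0.72000026, -0.66081796,  1.43631947],
       [ 0.        ,  0.        ,  0.        ,  1.        ]])}
{'fx': 357.71508864797, 'fy': 357.71508864797, 'cx': 320.32821208100523, 'cy': 236.32377700198145, 'k1': -0.0162212888608603, 'T_tool_cam': array([[ 7.80013232e-04, -2.94560393e-01,  9.55632548e-01,
        -1.62911795e-01],
       [ 9.99999680e-01,  5.82417900e-05, -7.98274670e-04,
        -1.99982782e-04],
       [ 1.79482350e-04,  9.55632864e-01,  2.94560344e-01,
        -8.04605846e-02],
       [ 0.00000000e+00,  0.00000000e+00,  0.00000000e+00,
         1.00000000e+00]])}
```

View pics/scene0.png

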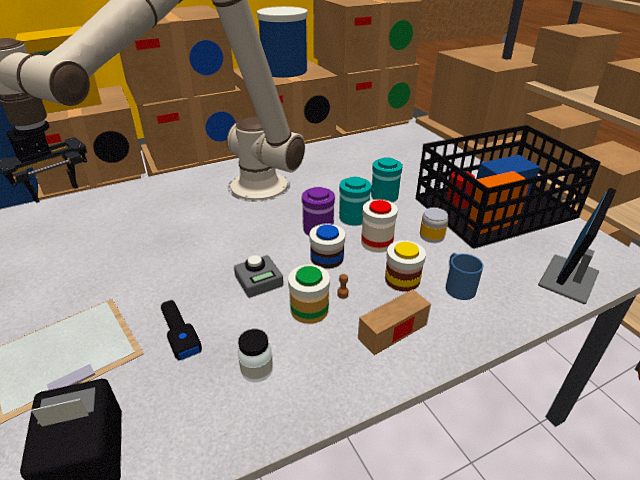

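View pics/side0.png

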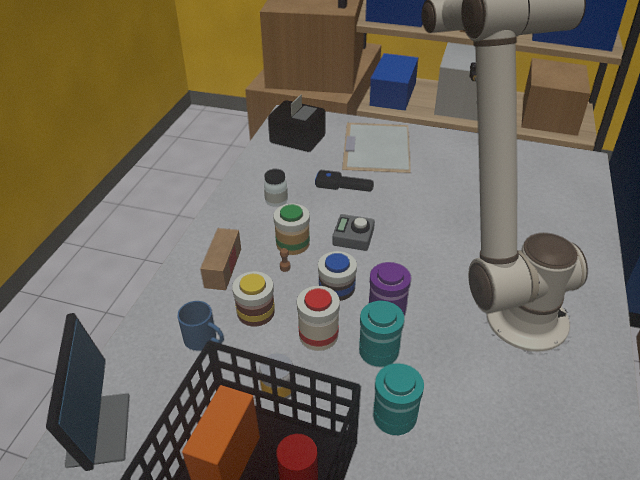

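View pics/wrist0.png

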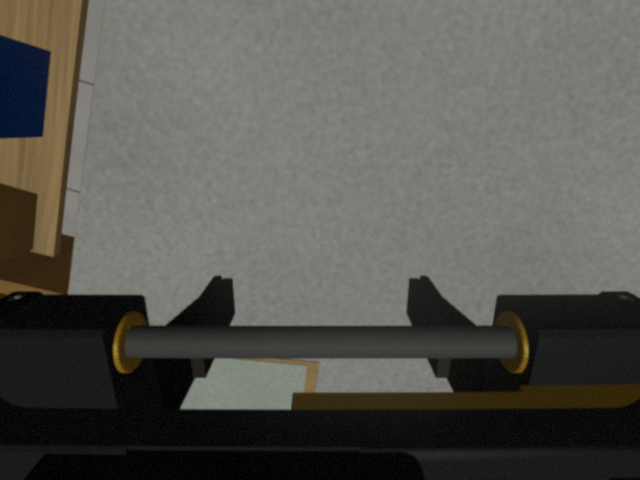

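The scene view shows these things that could be confused, with scene pixels:
- **Red:** canister button (380,207). The red item in the basket (460,190) and the turquoise (387,165; 355,185) and purple (318,195) canisters are not meant.
- **Yellow:** button (406,250). The tin (434,228) is not meant.
- **Green:** button (309,275).
- **Blue:** button (327,232), not to be touched.
- **Tally key:** (254,262). The stamp is at (343,286).

In the side view the buttons are red (318,299), yellow (252,284), green (291,213) and blue (337,262), and the key is at (360,225).

```bash
cat > h.py <<'E'
import numpy as np, cv2
from plant import ctrl
def ray(n,uv):
    c=ctrl.get_calibration(n)
    K=np.array([[c['fx'],0,c['cx']],[0,c['fy'],c['cy']],[0,0,1]])
    p=cv2.undistortPoints(np.array([[uv]],float),K,np.array([c['k1'],0,0,0]))[0,0]
    E=c['extrinsics'];R=E[:3,:3];t=E[:3,3]
    return -R.T@t, R.T@np.array([p[0],p[1],1.])
def tri(a,b):
    (o1,d1),(o2,d2)=ray('scene',a),ray('side',b)
    s=np.linalg.lstsq(np.c_[d1,-d2],o2-o1,rcond=None)[0]
    p,q=o1+s[0]*d1,o2+s[1]*d2
    return (p+q)/2,np.linalg.norm(p-q)
def atz(n,uv,z):
    o,d=ray(n,uv); return o+d*(z-o[2])/d[2]
E
python3 - <<'E'
import cv2,numpy as np
a=cv2.imread('pics/scene0.png')[180:330,230:470]; b=cv2.imread('pics/side0.png')[190:360,200:440]
cv2.imwrite('pics/ca.png',cv2.resize(a,None,fx=3.3,fy=3.3,interpolation=2)); cv2.imwrite('pics/cb.png',cv2.resize(b,None,fx=3.3,fy=3.3,interpolation=2))
E
python3 - <<'E'
from h import *
seeds={'red':((380,207),(318,299),.132),'yellow':((406,250),(252,284),.107),'green':((309,275),(291,213),.117),'blue':((327,232),(337,262),.097),'key':((254,262),(360,225),.062)}
ims={n:cv2.imread(f'pics/{n}0.png') for n in('scene','side')}
for k,(a,b,z) in seeds.items():
    out=[]
    for n,s in(('scene',a),('side',b)):
        im=ims[n]; hsv=cv2.cvtColor(im,cv2.COLOR_BGR2HSV).astype(int)
        h0=hsv[s[1],s[0]]
        d=np.abs(hsv[...,0]-h0[0]);d=np.minimum(d,180-d)
        m=((d<10)&(hsv[...,1]>110)) if k!='key' else (hsv[...,2]>150)&(hsv[...,1]<60)
        m=m.astype(np.uint8)
        _,l,st,c=cv2.connectedComponentsWithStats(m)
        i=l[s[1],s[0]]
        out.append(c[i]); print(k,n,h0,st[i],c[i].round(1))
    p,e=tri(*out); print('  tri',p.round(4),'gap',round(e,4),'atz',atz('scene',out[0],z).round(4),atz('side',out[1],z).round(4))
E
```

```text
red scene [  0 255 230] [370 200  21  14 248] [380.  206.5]
red side [  1 171 164] [305 289  26  22 474] [317.6 299.4]
  tri [0.4773 0.1882 0.1253] gap 0.0006 atz [0.4858 0.1818 0.132 ] [0.4756 0.1945 0.132 ]
yellow scene [ 26 255 238] [395 242  24  17 339] [406.4 249.9]
yellow side [ 25 158 174] [240 274  25  21 426] [252.1 283.8]
  tri [0.6455 0.1599 0.1002] gap 0.0006 atz [0.6522 0.1538 0.107 ] [0.6427 0.1664 0.107 ]
green scene [ 70 231 151] [296 266  26  20 399] [308.6 275.5]
green side [ 66 129 121] [280 205  22  14 216] [290.9 211.3]
  tri [ 0.6391 -0.1064  0.1142] gap 0.0009 atz [ 0.6426 -0.1076  0.117 ] [ 0.6376 -0.1035  0.117 ]
blue scene [109 222 191] [317 225  22  15 269] [327.1 232. ]
blue side [110 154 144] [325 254  24  18 349] [336.7 262.4]
  tri [0.4773 0.0257 0.0909] gap 0.0008 atz [0.4845 0.0215 0.097 ] [0.4758 0.0324 0.097 ]
key scene [ 24  15 245] [     0    118    640    362 115396] [258.6 305.9]
key side [ 40   5 164] [355 218  12   8  76] [360.1 221.4]
  tri [ 0.5073 -0.2214 -0.0128] gap 0.0804 atz [ 0.629  -0.2267  0.062 ] [ 0.4669 -0.1782  0.062 ]
```

View pics/ca.png

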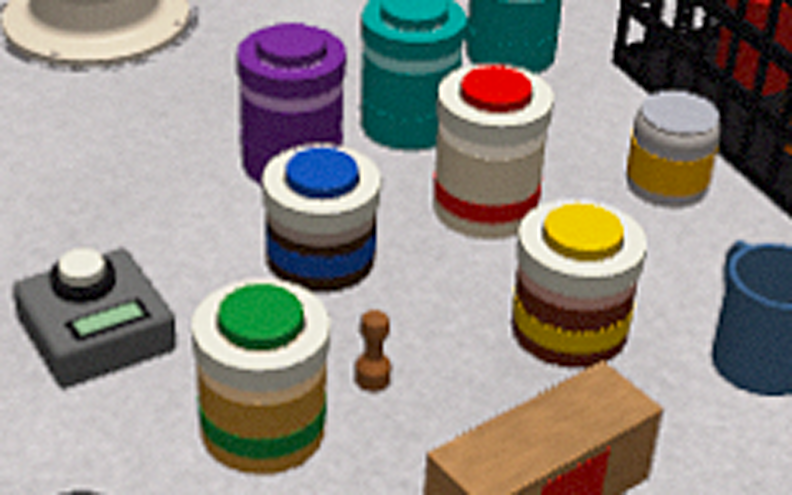

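View pics/cb.png

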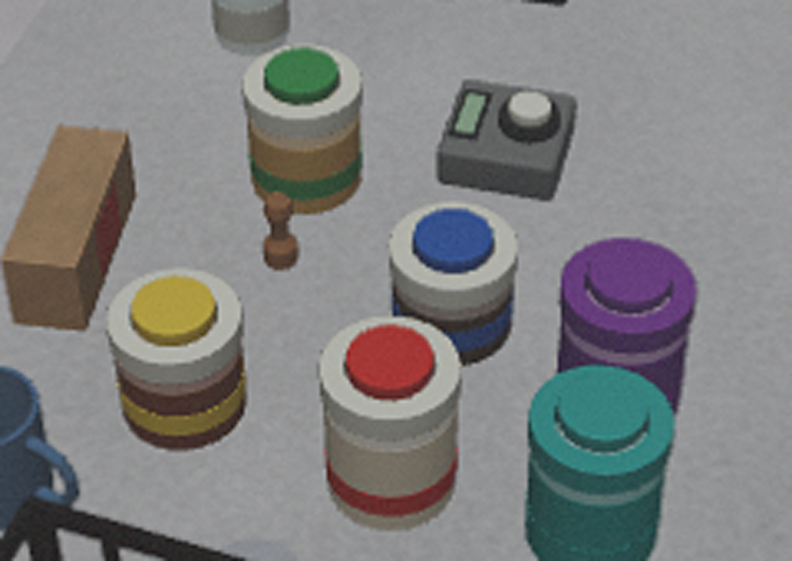

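```bash
cat >> h.py <<'E'
from scipy.spatial.transform import Rotation as Ro
def need(target,o=None):
    o=o or ctrl.observe(); R=Ro.from_quat(o['orientation']).as_matrix()
    return R.T@(np.array(target)-o['position'])/0.2
def wray(uv,o):
    c=ctrl.get_calibration('wrist')
    K=np.array([[c['fx'],0,c['cx']],[0,c['fy'],c['cy']],[0,0,1]])
    p=cv2.undistortPoints(np.array([[uv]],float),K,np.array([c['k1'],0,0,0]))[0,0]
    R=Ro.from_quat(o['orientation']).as_matrix();T=c['T_tool_cam']
    return R@T[:3,3]+o['position'], R@T[:3,:3]@np.array([p[0],p[1],1.])
def watz(uv,o,z):
    a,d=wray(uv,o); return a+d*(z-a[2])/d[2]
E
python3 - <<'E'
from h import *
o=ctrl.observe(); print(o['t'],Ro.from_quat(o['orientation']).as_matrix().round(4))
print('green',tri((308.6,275.3),(291.5,212.7)),'key',tri((254.8,260.6),(360.9,223)))
for p in [(254.8,260.6)]: print(atz('scene',p,.062),atz('side',(360.9,223),.062))
T=ctrl.get_calibration('wrist')['T_tool_cam'];print(np.linalg.inv(T)@[0,0,0,1])
R=Ro.from_quat(o['orientation']).as_matrix()
# look pose: red button 7cm toward tool -z from tcp
print(need(np.array([.478,.188,.24])+R[:,2]*0.07))
d=np.load('pics/scene0.npy')
for k,(u,v) in dict(red=(380,206),yel=(406,249),gre=(309,275),blu=(327,231),key=(255,260)).items():
    a,r=ray('scene',(u,v)); print(k,a+r*np.median(d[v-2:v+3,u-2:u+3]))
E
```

```text
0.15 [[-6.000e-04 -3.047e-01  9.524e-01]
 [ 1.600e-03  9.524e-01  3.047e-01]
 [-1.000e+00  1.700e-03 -1.000e-04]]
green (array([ 0.63647883, -0.10469798,  0.11177317]), np.float64(0.0002012072828093667)) key (array([ 0.46450325, -0.17656544,  0.0576955 ]), np.float64(0.001400081382978481))
[ 0.47065022 -0.17784003  0.062     ] [ 0.46309906 -0.17227469  0.062     ]
[3.41497328e-04 2.89034284e-02 1.79384151e-01 1.00000000e+00]
[-0.08619339  3.28996371  2.91227246]
red [0.48047813 0.18533086 0.12981517]
yel [0.64624327 0.15714597 0.10476306]
gre [ 0.6408338  -0.10580514  0.1164729 ]
blu [0.47800959 0.02446705 0.09528674]
key [ 0.46789916 -0.1763415   0.06145619]
```

Request:
step_arm(
  rows=[
    [-0.09, 0.82, 0.73, 0, 255],
    [-0.09, 0.82, 0.73, 0, 255],
    [-0.09, 0.82, 0.73, 0, 255],
    [-0.09, 0.82, 0.73, 0, 255],
    [-0.09, 0.82, 0.73, 0, 255],
    [-0.09, 0.82, 0.73, 0, 255],
  ],
)

```text
t: 0.65
position: [0.2804, -0.3907, 0.2411]
orientation: [-0.11, 0.698, 0.11, 0.699]
contact_force: [0.4, -0.9, 0.2]
finger_gap: 0.0547
```

Request:
step_arm(
  rows=[
    [0, 0.82, 0.73, 0, 255],
    [0, 0.82, 0.73, 0, 255],
    [0, 0.82, 0.73, 0, 255],
    [0, 0.82, 0.73, 0, 255],
    [0, 0.82, 0.73, 0, 255],
    [0, 0.82, 0.73, 0, 255],
  ],
)

```text
t: 1.15
position: [0.3699, -0.1901, 0.2407]
orientation: [-0.111, 0.698, 0.111, 0.699]
contact_force: [-0.2, 0.2, -0.4]
finger_gap: 0.0147
```

Request:
step_arm(
  rows=[
    [0, 0.82, 0.73, 0, 255],
    [0, 0.82, 0.73, 0, 255],
    [0, 0.82, 0.73, 0, 255],
    [0, 0.82, 0.73, 0, 255],
    [0, 0.82, 0.73, 0, 255],
    [0, 0.82, 0.73, 0, 255],
  ],
)

```text
t: 1.65
position: [0.4596, 0.011, 0.2404]
orientation: [-0.11, 0.698, 0.111, 0.699]
contact_force: [-0.1, -0.6, 0.2]
finger_gap: 0.0005
```

Request:
step_arm(
  rows=[
    [0, 0.82, 0.73, 0, 255],
    [0, 0.82, 0.73, 0, 255],
    [0, 0.82, 0.73, 0, 255],
    [0, 0.82, 0.73, 0, 255],
    [0, 0.82, 0.73, 0, 255],
    [0, 0.82, 0.73, 0, 255],
    [0, 0.82, 0.73, 0, 255],
  ],
)

```text
t: 2.23
position: [0.5474, 0.21, 0.239]
orientation: [-0.11, 0.699, 0.11, 0.698]
contact_force: [0.5, -0.5, -0.4]
finger_gap: 0.0004
```

Run:
```python
from h import *
o=ctrl.observe();p,d=ctrl.snapshot('wrist');cv2.imwrite('pics/w1.png',p);np.save('pics/w1.npy',d)
import pickle;pickle.dump(o,open('pics/w1.pkl','wb'));print(o['t'],o['position'],o['joints'])
```

```text
2.2333 [0.54742401 0.21004321 0.23901457] [ 6.42313327e-01  3.08855993e-01 -6.30223003e-02 -1.75498674e-04
 -1.20059878e+00 -1.90055615e+00]
```

View pics/w1.png

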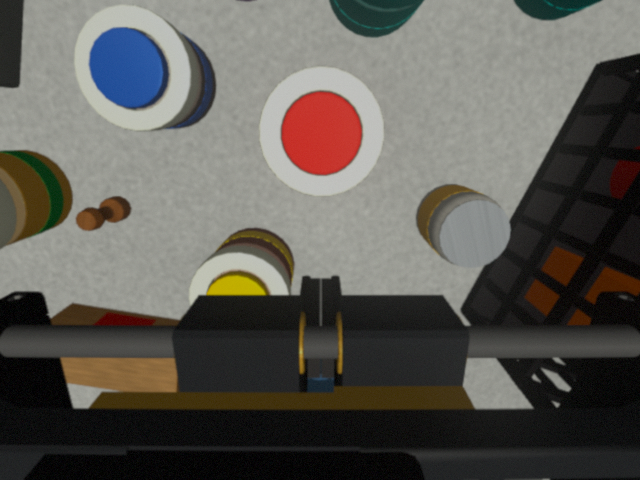

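The wrist view shows the red button at (321,133) inside its white lid. Blue is at (128,68), the yellow button is partly hidden at (237,285), and the closed fingertips are at (321,280).

Run:
```python
from h import *
import pickle;o=pickle.load(open('pics/w1.pkl','rb'))
p=cv2.imread('pics/w1.png');h=cv2.cvtColor(p,cv2.COLOR_BGR2HSV).astype(int)
m=(((h[...,0]<8)|(h[...,0]>172))&(h[...,1]>150)).astype(np.uint8)
_,l,st,c=cv2.connectedComponentsWithStats(m);i=l[133,321];print(st[i],c[i])
w=watz(c[i],o,.131);print(w,'blue',watz((128,68),o,.096))
d=np.load('pics/w1.npy'); a,r=wray((321,133),o); print('depth pt',a+r*np.median(d[128:138,316:326]))
# rays two-view: scene + wrist
o1,d1=ray('scene',(380.3,206.3));o2,d2=wray(c[i],o);s=np.linalg.lstsq(np.c_[d1,-d2],o2-o1,rcond=None)[0];print(o1+s[0]*d1,o2+s[1]*d2)
print('need above red',need([w[0],w[1],.150]))
```

```text
[ 282   92   80   83 5172] [321.16221964 132.71365043]
[0.47495049 0.18678738 0.131     ] blue [0.47508024 0.02681845 0.096     ]
depth pt [0.47517624 0.18673606 0.1311268 ]
[0.47666362 0.18914563 0.12569049] [0.47502533 0.18681756 0.12565441]
need above red [ 0.44752018  0.00768849 -0.37271518]
```

Request:
step_arm(
  rows=[
    [0, 0.008, -0.365, 0, 255],
    [0, 0.008, -0.365, 0, 255],
    [0.2, 0.008, -0.365, 0, 255],
    [0.44, 0.008, -0.365, 0, 255],
    [0.44, 0.008, -0.365, 0, 255],
    [0.44, 0.008, -0.365, 0, 255],
    [0.44, 0.008, -0.365, 0, 255],
  ],
)

```text
t: 2.87
position: [0.4777, 0.1864, 0.154]
orientation: [-0.109, 0.698, 0.109, 0.699]
contact_force: [0.2, 0.8, 0.8]
finger_gap: 0.0005
```

Run:
```python
from h import *
o=ctrl.observe();print(o['t'],o['position'],o['contact_force'])
for n in('scene','wrist'):
    p,d=ctrl.snapshot(n);
    if n=='scene': p=cv2.resize(p[130:300,280:500],None,fx=3.4,fy=3.4)
    cv2.imwrite(f'pics/{n}2.png',p)
```

```text
2.8667 [0.47770398 0.1863954  0.15398297] [0.23665052 0.81097902 0.79362046]
```

View pics/scene2.png

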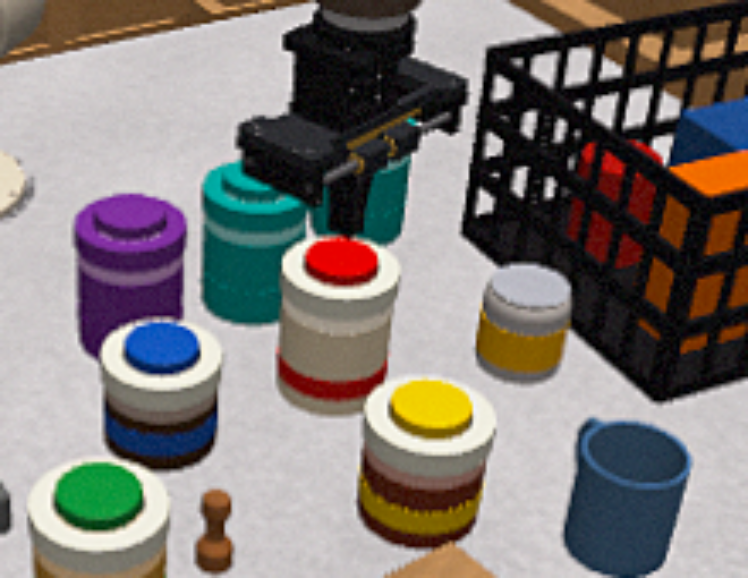

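View pics/wrist2.png

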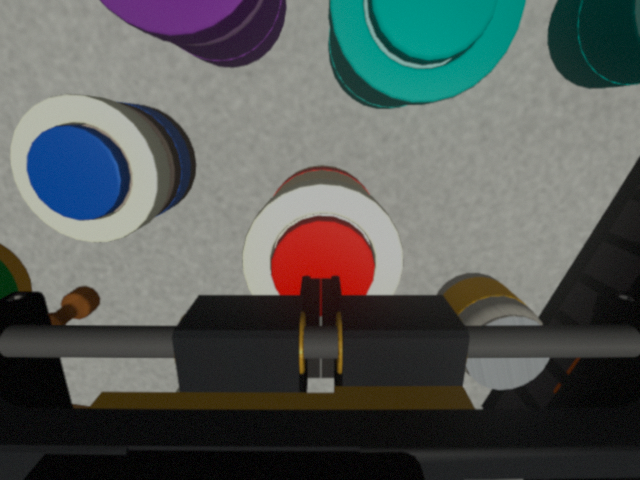

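Run:
```python
from h import *
d=np.load('pics/scene0.npy')
for u,v in((355,183),(318,193),(387,163)):
    a,r=ray('scene',(u,v)); print(a+r*np.median(d[v-1:v+2,u-1:u+2]))
```

```text
[0.34192072 0.18731212 0.13196972]
[0.34596612 0.06366398 0.1321532 ]
[0.27091572 0.34685833 0.13029817]
```

Request:
step_arm(
  rows=[
    [0.05, 0, -0.005, 0, 255],
    [0.09, 0, -0.005, 0, 255],
    [0.09, 0, -0.005, 0, 255],
    [0.09, 0, -0.005, 0, 255],
  ],
)

```text
t: 3.3
position: [0.4761, 0.1866, 0.135]
orientation: [-0.109, 0.698, 0.109, 0.699]
contact_force: [0.3, 1.0, 0.0]
finger_gap: 0.0002
```

Request:
step_arm(
  rows=[
    [0.01, 0, 0, 0, 255],
    [0.02, 0, 0, 0, 255],
    [0.03, 0, 0, 0, 255],
    [0.03, 0, 0, 0, 255],
  ],
)

```text
t: 3.63
position: [0.4762, 0.1868, 0.1288]
orientation: [-0.109, 0.698, 0.109, 0.699]
contact_force: [0.2, 0.4, 1.0]
finger_gap: 0.0004
```

Request:
step_arm(
  rows=[
    [0.005, 0, 0, 0, 255],
    [0.01, 0, 0, 0, 255],
    [0.01, 0, 0, 0, 255],
  ],
)

```text
t: 3.88
position: [0.4762, 0.1868, 0.1268]
orientation: [-0.109, 0.698, 0.109, 0.699]
contact_force: [0.7, -0.3, 3.1]
finger_gap: 0.0008
```

Request:
step_arm(
  rows=[
    [0.005, 0, 0, 0, 255],
    [0.01, 0, 0, 0, 255],
    [0.01, 0, 0, 0, 255],
  ],
)

```text
t: 4.13
position: [0.4762, 0.1868, 0.1246]
orientation: [-0.109, 0.698, 0.109, 0.699]
contact_force: [1.2, 0.6, 2.9]
finger_gap: 0.0003
```

Request:
step_arm(
  rows=[
    [0.005, 0, 0, 0, 255],
    [0.01, 0, 0, 0, 255],
    [0.015, 0, 0, 0, 255],
    [0.02, 0, 0, 0, 255],
    [0.025, 0, 0, 0, 255],
    [0.03, 0, 0, 0, 255],
    [0.03, 0, 0, 0, 255],
  ],
)

```text
t: 4.72
position: [0.4762, 0.1868, 0.1185]
orientation: [-0.109, 0.698, 0.109, 0.699]
contact_force: [1.4, 1.2, 3.7]
finger_gap: 0.0005
```

Run:
```python
from h import *
o=ctrl.observe();print(o['t'],o['position'],o['contact_force'])
p,d=ctrl.snapshot('scene');cv2.imwrite('pics/scene3.png',cv2.resize(p[180:260,340:440],None,fx=7,fy=7,interpolation=2))
p,d=ctrl.snapshot('wrist');cv2.imwrite('pics/wrist3.png',p);np.save('pics/wrist3.npy',d)
```

```text
4.7167 [0.47616164 0.18680578 0.11852037] [1.43482501 1.16839841 3.65776095]
```

View pics/scene3.png

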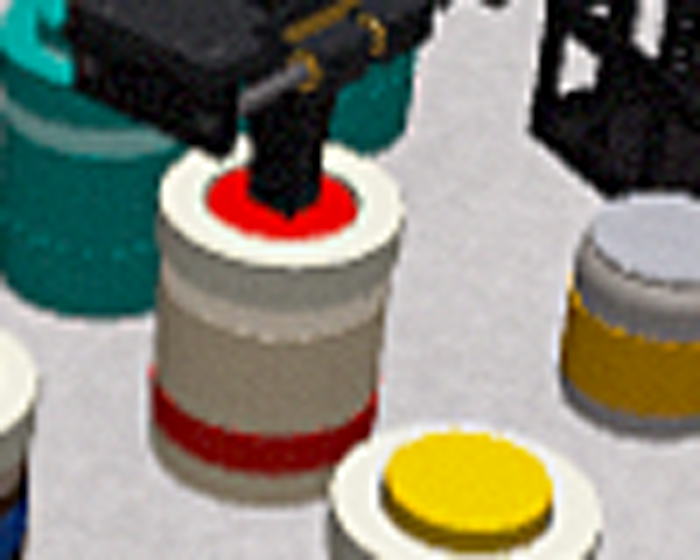

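View pics/wrist3.png

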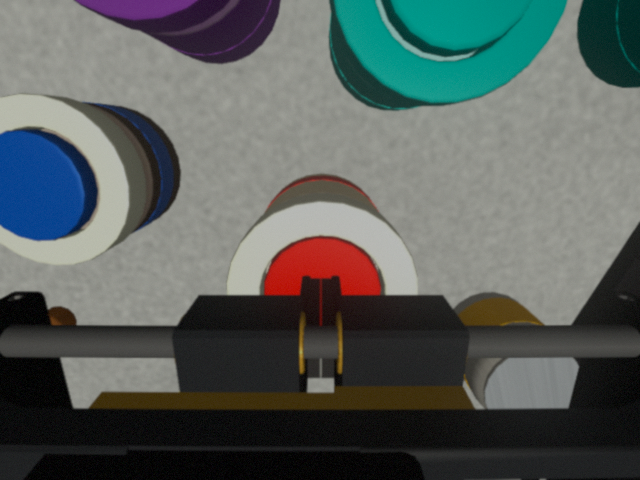

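Run:
```python
from h import *
o=ctrl.observe();d=np.load('pics/wrist3.npy')
def z(u,v,k=4):
    a,r=wray((u,v),o); q=d[v-k:v+k+1,u-k:u+k+1]; return (a+r*np.median(q))[2].round(5), q.std().round(5)
for uv in((285,275),(300,258),(320,250),(340,258),(360,275)): print('btn',z(*uv))
for uv in((245,280),(270,235),(320,215),(370,235),(400,280)): print('lid',z(*uv))
```

```text
btn (np.float64(0.11881), np.float32(0.0008))
btn (np.float64(0.11898), np.float32(0.00089))
btn (np.float64(0.11887), np.float32(0.00066))
btn (np.float64(0.11874), np.float32(0.0009))
btn (np.float64(0.11883), np.float32(0.01944))
lid (np.float64(0.12074), np.float32(0.02712))
lid (np.float64(0.12082), np.float32(0.00071))
lid (np.float64(0.12077), np.float32(0.00075))
lid (np.float64(0.12075), np.float32(0.00078))
lid (np.float64(0.12087), np.float32(0.01929))
```

Run:
```python
from h import *
import pickle
o=pickle.load(open('pics/w1.pkl','rb'));d=np.load('pics/w1.npy')
def z(u,v,k=4):
    a,r=wray((u,v),o); q=d[v-k:v+k+1,u-k:u+k+1]; return (a+r*np.median(q))[2].round(5)
print([z(*p) for p in((321,133),(300,120),(340,150))],[z(*p) for p in((269,133),(373,133),(321,184),(321,78))])
print('blue',z(128,68),z(185,72))
print('yel',z(240,288,2),z(275,285,2))
```

```text
[np.float64(0.13109), np.float64(0.13123), np.float64(0.13094)] [np.float64(0.12086), np.float64(0.12086), np.float64(0.1207), np.float64(0.12082)]
blue 0.09624 0.08585
yel 0.10639 0.09609
```

Wrist depth puts the red button about 2 mm below the lid rim. That is 12.3 mm of travel, so it's sealed and well short of the stop. I'm lifting off and moving to yellow.

Request:
step_arm(
  rows=[
    [-0.05, 0, 0, 0, 255],
    [-0.15, 0, 0, 0, 255],
    [-0.28, 0, 0, 0, 255],
    [-0.28, -0.387, 0.748, 0, 255],
    [-0.28, -0.387, 0.748, 0, 255],
    [-0.28, -0.387, 0.748, 0, 255],
    [-0.28, -0.387, 0.748, 0, 255],
    [-0.28, -0.387, 0.748, 0, 255],
    [-0.28, -0.387, 0.748, 0, 255],
    [-0.28, -0.387, 0.748, 0, 255],
  ],
)

```text
t: 5.65
position: [0.6404, 0.1577, 0.1732]
orientation: [-0.109, 0.7, 0.109, 0.697]
contact_force: [0.5, -0.3, -0.1]
finger_gap: 0.0006
```

Run:
```python
from h import *
o=ctrl.observe();print(o['t'],o['position'],o['contact_force'])
p,d=ctrl.snapshot('wrist');cv2.imwrite('pics/wrist4.png',p)
p,d=ctrl.snapshot('scene');cv2.imwrite('pics/scene4.png',cv2.resize(p[170:310,320:460],None,fx=4.2,fy=4.2,interpolation=2))
```

```text
5.65 [0.64036349 0.15771101 0.17321923] [ 0.46364221 -0.28214271 -0.07629162]
```

View pics/wrist4.png

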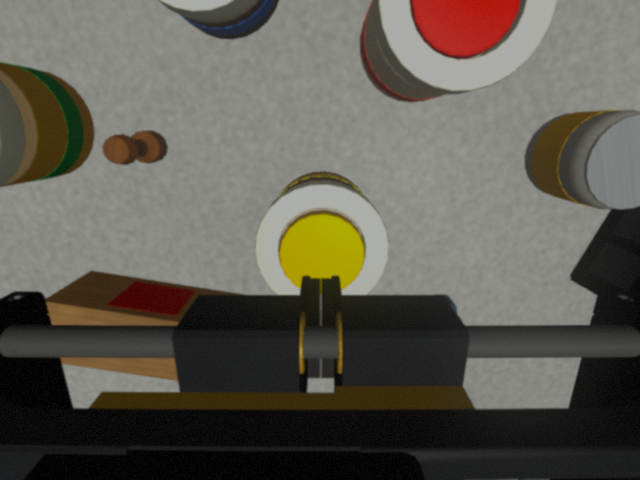

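View pics/scene4.png

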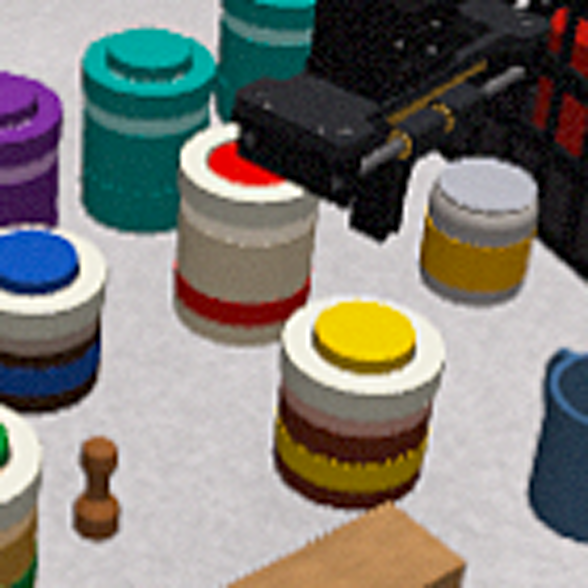

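Run:
```python
from h import *
o=ctrl.observe();y=watz((322,251),o,.106);print(y,need([y[0],y[1],.112]))
d=np.load('pics/scene0.npy')
for u,v in((420,145),(472,185),(472,240),(466,257),(453,262)):
    a,r=ray('scene',(u,v)); print(a+r*np.median(d[v-1:v+2,u-1:u+2]))
```

```text
[0.64130562 0.15955138 0.106     ] [0.31327107 0.00375246 0.00720772]
[-0.02213127  0.71717501  0.00089024]
[0.44647952 0.55436223 0.08733464]
[0.61696288 0.41619547 0.02926778]
[0.71521282 0.29549548 0.0794325 ]
[0.71382244 0.25535496 0.07677758]
```

Request:
step_arm(
  rows=[
    [0.15, 0.004, 0.007, 0, 255],
    [0.3, 0.004, 0.007, 0, 255],
    [0.3, 0.004, 0.007, 0, 255],
    [0.3, 0.004, 0.007, 0, 255],
  ],
)

```text
t: 6.08
position: [0.6411, 0.1595, 0.1141]
orientation: [-0.11, 0.7, 0.109, 0.697]
contact_force: [0.7, 0.7, 1.3]
finger_gap: 0.0004
```

Request:
step_arm(
  rows=[
    [0.005, 0, 0, 0, 255],
    [0.01, 0, 0, 0, 255],
    [0.015, 0, 0, 0, 255],
    [0.02, 0, 0, 0, 255],
    [0.025, 0, 0, 0, 255],
    [0.03, 0, 0, 0, 255],
    [0.035, 0, 0, 0, 255],
    [0.04, 0, 0, 0, 255],
    [0.045, 0, 0, 0, 255],
    [0.05, 0, 0, 0, 255],
  ],
)

```text
t: 6.92
position: [0.643, 0.1596, 0.105]
orientation: [-0.109, 0.699, 0.109, 0.699]
contact_force: [-1.4, 0.8, 3.4]
finger_gap: 0.0009
```

Request:
step_arm(
  rows=[
    [0.005, 0, 0, 0, 255],
    [0.01, 0, 0, 0, 255],
    [0.015, 0, 0, 0, 255],
    [0.02, 0, 0, 0, 255],
    [0.025, 0, 0, 0, 255],
    [0.03, 0, 0, 0, 255],
    [0.035, 0, 0, 0, 255],
    [0.04, 0, 0, 0, 255],
    [0.045, 0, 0, 0, 255],
    [0.045, 0, 0, 0, 255],
  ],
)

```text
t: 7.75
position: [0.643, 0.1596, 0.0953]
orientation: [-0.109, 0.699, 0.109, 0.699]
contact_force: [-2.2, 0.1, 2.9]
finger_gap: 0.0001
```

```bash
cat >> h.py <<'E'
def chk(tag):
    o=ctrl.observe();print(o['t'],o['position'],o['contact_force'])
    p,d=ctrl.snapshot('wrist');cv2.imwrite(f'pics/{tag}.png',p);np.save(f'pics/{tag}.npy',d)
    def z(u,v,k=4):
        a,r=wray((u,v),o); q=d[v-k:v+k+1,u-k:u+k+1]; return (a+r*np.median(q))[2].round(4)
    print([(u,v,z(u,v)) for v in (205,215,225,235,245,255,265) for u in(300,320,340)])
E
python3 -c "
from h import *
chk('y5')"
```

```text
7.75 [0.64298302 0.15960751 0.0953432 ] [-2.22822657  0.08144472  2.87045495]
[(300, 205, np.float64(0.0945)), (320, 205, np.float64(0.0953)), (340, 205, np.float64(0.0947)), (300, 215, np.float64(0.0958)), (320, 215, np.float64(0.0958)), (340, 215, np.float64(0.0959)), (300, 225, np.float64(0.0959)), (320, 225, np.float64(0.096)), (340, 225, np.float64(0.0956)), (300, 235, np.float64(0.0956)), (320, 235, np.float64(0.0954)), (340, 235, np.float64(0.0958)), (300, 245, np.float64(0.0948)), (320, 245, np.float64(0.0955)), (340, 245, np.float64(0.0948)), (300, 255, np.float64(0.0958)), (320, 255, np.float64(0.0957)), (340, 255, np.float64(0.0957)), (300, 265, np.float64(0.0957)), (320, 265, np.float64(0.0956)), (340, 265, np.float64(0.0957))]
```

View pics/y5.png

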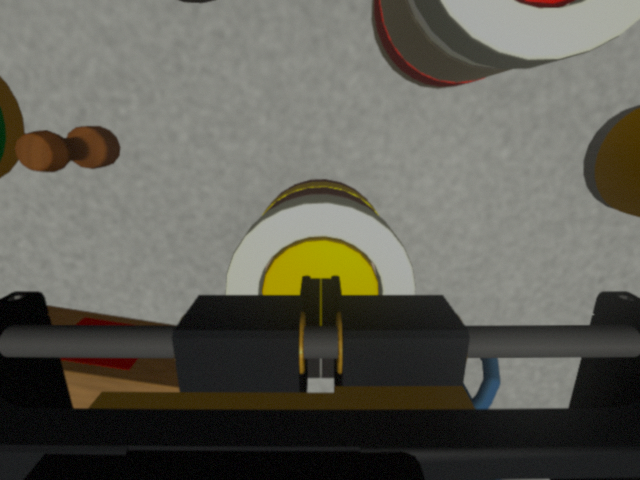

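Request:
step_arm(
  rows=[
    [0.003, 0, 0, 0, 255],
    [0.005, 0, 0, 0, 255],
    [0.005, 0, 0, 0, 255],
  ],
)

```text
t: 8.05
position: [0.643, 0.1596, 0.0945]
orientation: [-0.109, 0.699, 0.109, 0.699]
contact_force: [-1.2, -1.7, 2.9]
finger_gap: 0.0002
```

```bash
python3 -c "
from h import *
chk('y6')"
```

```text
8.05 [0.64299468 0.159596   0.09453831] [-1.16865351 -1.70444121  2.91105358]
[(300, 205, np.float64(0.0944)), (320, 205, np.float64(0.0952)), (340, 205, np.float64(0.0944)), (300, 215, np.float64(0.0958)), (320, 215, np.float64(0.0957)), (340, 215, np.float64(0.0957)), (300, 225, np.float64(0.0958)), (320, 225, np.float64(0.0957)), (340, 225, np.float64(0.0957)), (300, 235, np.float64(0.0958)), (320, 235, np.float64(0.0956)), (340, 235, np.float64(0.0959)), (300, 245, np.float64(0.0939)), (320, 245, np.float64(0.0947)), (340, 245, np.float64(0.0939)), (300, 255, np.float64(0.0948)), (320, 255, np.float64(0.0947)), (340, 255, np.float64(0.095)), (300, 265, np.float64(0.0948)), (320, 265, np.float64(0.0949)), (340, 265, np.float64(0.0949))]
```

Request:
step_arm(
  rows=[
    [0.003, 0, 0, 0, 255],
    [0.003, 0, 0, 0, 255],
  ],
)

```text
t: 8.27
position: [0.643, 0.1596, 0.0939]
orientation: [-0.109, 0.699, 0.109, 0.699]
contact_force: [0.3, -0.8, 3.8]
finger_gap: 0.0007
```

```bash
python3 -c "
from h import *
o=ctrl.observe();print(o['position'],need([.637,-.104,o['position'][2]]))"
```

```text
[0.64298183 0.15962053 0.09394187] [ 3.15024713e-05 -1.24622876e+00 -4.30352140e-01]
```

Request:
step_arm(
  rows=[
    [-0.05, 0, 0, 0, 255],
    [-0.2, 0, 0, 0, 255],
    [-0.38, 0, 0, 0, 255],
    [-0.38, 0, 0, 0, 255],
    [-0.38, -0.95, -0.43, 0, 255],
    [-0.38, -0.95, -0.43, 0, 255],
    [-0.38, -0.95, -0.43, 0, 255],
    [-0.38, -0.95, -0.43, 0, 255],
    [-0.38, -0.95, -0.43, 0, 255],
    [-0.38, -0.95, -0.43, 0, 255],
  ],
)

```text
t: 9.1
position: [0.6177, -0.0534, 0.1701]
orientation: [-0.107, 0.699, 0.107, 0.699]
contact_force: [-0.2, 1.0, 0.0]
finger_gap: 0.0006
```

Request:
step_arm(
  rows=[
    [0, -0.29, 0, 0, 255],
    [0, -0.29, 0, 0, 255],
    [0, -0.29, 0, 0, 255],
    [0, -0.29, 0, 0, 255],
  ],
)

```text
t: 9.43
position: [0.6367, -0.1035, 0.1695]
orientation: [-0.108, 0.699, 0.109, 0.699]
contact_force: [0.2, 0.3, 0.9]
finger_gap: 0.0005
```

Run:
```python
from h import *
chk('g1')
p,d=ctrl.snapshot('scene');cv2.imwrite('pics/scene5.png',cv2.resize(p[170:350,230:470],None,fx=3.3,fy=3.3,interpolation=2))
```

```text
9.4333 [ 0.63674233 -0.10346135  0.16951122] [0.21394641 0.32083315 0.93678212]
[(300, 205, np.float64(0.1056)), (320, 205, np.float64(0.1059)), (340, 205, np.float64(0.1056)), (300, 215, np.float64(0.116)), (320, 215, np.float64(0.1172)), (340, 215, np.float64(0.1128)), (300, 225, np.float64(0.1175)), (320, 225, np.float64(0.1175)), (340, 225, np.float64(0.1172)), (300, 235, np.float64(0.1174)), (320, 235, np.float64(0.1174)), (340, 235, np.float64(0.1176)), (300, 245, np.float64(0.1174)), (320, 245, np.float64(0.1176)), (340, 245, np.float64(0.1173)), (300, 255, np.float64(0.1174)), (320, 255, np.float64(0.1175)), (340, 255, np.float64(0.1175)), (300, 265, np.float64(0.1174)), (320, 265, np.float64(0.1175)), (340, 265, np.float64(0.1175))]
```

View pics/g1.png

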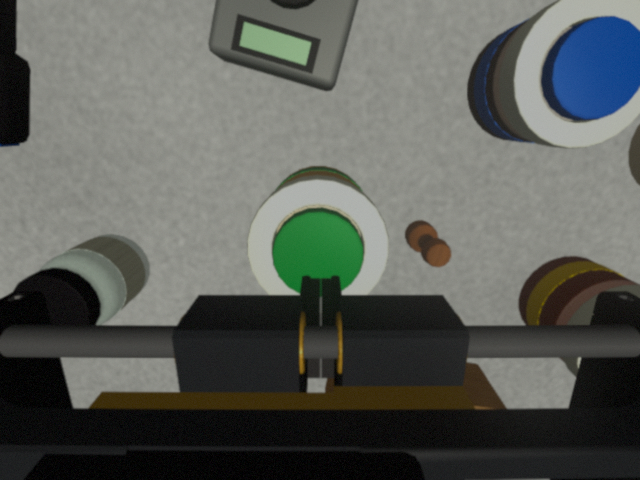

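View pics/scene5.png

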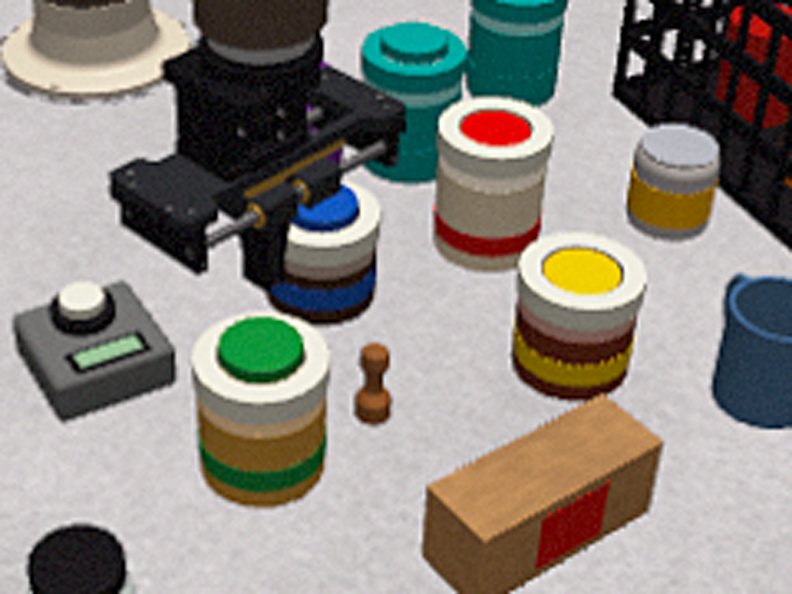

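```bash
python3 -c "
from h import *
o=ctrl.observe();y=watz((318,250),o,.1168);print(y,need([y[0],y[1],.122]))"
```

```text
[ 0.63258846 -0.10530814  0.1168    ] [ 0.23886868 -0.00934495 -0.02385428]
```

Request:
step_arm(
  rows=[
    [0.12, -0.01, -0.015, 0, 255],
    [0.23, -0.01, -0.015, 0, 255],
    [0.23, -0.01, -0.015, 0, 255],
    [0.23, -0.01, -0.015, 0, 255],
    [0.23, -0.01, -0.015, 0, 255],
  ],
)

```text
t: 9.95
position: [0.6354, -0.1049, 0.1253]
orientation: [-0.11, 0.698, 0.109, 0.699]
contact_force: [-0.0, -0.8, -0.3]
finger_gap: 0.0003
```

Request:
step_arm(
  rows=[
    [0.005, 0, 0, 0, 255],
    [0.01, 0, 0, 0, 255],
    [0.015, 0, 0, 0, 255],
    [0.02, 0, 0, 0, 255],
    [0.025, 0, 0, 0, 255],
    [0.03, 0, 0, 0, 255],
    [0.035, 0, 0, 0, 255],
    [0.04, 0, 0, 0, 255],
    [0.045, 0, 0, 0, 255],
    [0.05, 0, 0, 0, 255],
  ],
)

```text
t: 10.78
position: [0.6344, -0.1057, 0.1143]
orientation: [-0.109, 0.699, 0.109, 0.699]
contact_force: [-0.6, 1.1, 3.7]
finger_gap: 0.0005
```

Request:
step_arm(
  rows=[
    [0.005, 0, 0, 0, 255],
    [0.01, 0, 0, 0, 255],
    [0.015, 0, 0, 0, 255],
    [0.02, 0, 0, 0, 255],
    [0.025, 0, 0, 0, 255],
    [0.03, 0, 0, 0, 255],
    [0.035, 0, 0, 0, 255],
    [0.04, 0, 0, 0, 255],
    [0.042, 0, 0, 0, 255],
    [0.042, 0, 0, 0, 255],
  ],
)

```text
t: 11.62
position: [0.6344, -0.1056, 0.1054]
orientation: [-0.109, 0.699, 0.109, 0.699]
contact_force: [-1.6, -0.7, 3.6]
finger_gap: 0.001
```

```bash
python3 -c "
from h import *
chk('g2')"
```

```text
11.6167 [ 0.63441934 -0.10564519  0.10538097] [-1.55631183 -0.67992308  3.55956254]
[(300, 205, np.float64(0.1019)), (320, 205, np.float64(0.1046)), (340, 205, np.float64(0.1022)), (300, 215, np.float64(0.1058)), (320, 215, np.float64(0.1058)), (340, 215, np.float64(0.1058)), (300, 225, np.float64(0.1058)), (320, 225, np.float64(0.1057)), (340, 225, np.float64(0.1059)), (300, 235, np.float64(0.106)), (320, 235, np.float64(0.1056)), (340, 235, np.float64(0.1057)), (300, 245, np.float64(0.1043)), (320, 245, np.float64(0.1052)), (340, 245, np.float64(0.1046)), (300, 255, np.float64(0.1058)), (320, 255, np.float64(0.1057)), (340, 255, np.float64(0.1057)), (300, 265, np.float64(0.1057)), (320, 265, np.float64(0.1058)), (340, 265, np.float64(0.1058))]
```

View pics/g2.png

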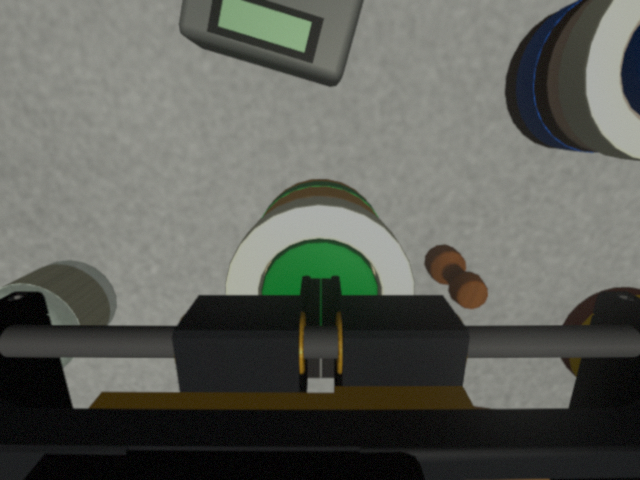

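Green is exactly flush. I'll press 0.8 mm further as a margin.

Request:
step_arm(
  rows=[
    [0.003, 0, 0, 0, 255],
    [0.005, 0, 0, 0, 255],
    [0.005, 0, 0, 0, 255],
  ],
)

```text
t: 11.92
position: [0.6344, -0.1057, 0.1046]
orientation: [-0.109, 0.699, 0.109, 0.699]
contact_force: [-0.7, -0.4, 3.9]
finger_gap: 0.0003
```

```bash
python3 -c "
from h import *
chk('g3');o=ctrl.observe();print(need([.466,-.175,.17]))"
```

```text
11.9167 [ 0.63442839 -0.10568201  0.10455934] [-0.72274217 -0.43913624  3.85051139]
[(300, 205, np.float64(0.1017)), (320, 205, np.float64(0.1046)), (340, 205, np.float64(0.1021)), (300, 215, np.float64(0.1058)), (320, 215, np.float64(0.1057)), (340, 215, np.float64(0.1059)), (300, 225, np.float64(0.1057)), (320, 225, np.float64(0.1059)), (340, 225, np.float64(0.1059)), (300, 235, np.float64(0.1058)), (320, 235, np.float64(0.1057)), (340, 235, np.float64(0.1058)), (300, 245, np.float64(0.1038)), (320, 245, np.float64(0.1043)), (340, 245, np.float64(0.1037)), (300, 255, np.float64(0.1051)), (320, 255, np.float64(0.1049)), (340, 255, np.float64(0.1047)), (300, 265, np.float64(0.1051)), (320, 265, np.float64(0.1048)), (340, 265, np.float64(0.1049))]
[-0.32728794 -0.07353602 -0.90778941]
```

Request:
step_arm(
  rows=[
    [-0.05, 0, 0, 0, 255],
    [-0.18, 0, 0, 0, 255],
    [-0.33, 0, 0, 0, 255],
    [-0.33, 0, 0, 0, 255],
    [-0.33, -0.074, -0.91, 0, 255],
    [-0.33, -0.074, -0.91, 0, 255],
    [-0.33, -0.074, -0.91, 0, 255],
    [-0.33, -0.074, -0.91, 0, 255],
    [-0.33, -0.074, -0.91, 0, 255],
    [-0.33, -0.074, -0.91, 0, 255],
  ],
)

```text
t: 12.8
position: [0.462, -0.176, 0.171]
orientation: [-0.108, 0.699, 0.108, 0.699]
contact_force: [0.1, -0.3, 0.2]
finger_gap: 0.0007
```

Request:
step_arm(
  rows=[
    [0.15, 0, 0, 0, 255],
    [0.25, 0, 0, 0, 255],
    [0.25, 0, 0, 0, 255],
    [0.25, 0, 0, 0, 255],
  ],
)

```text
t: 13.13
position: [0.4661, -0.175, 0.1201]
orientation: [-0.109, 0.699, 0.109, 0.698]
contact_force: [0.2, -0.3, 0.6]
finger_gap: 0.0007
```

Run:
```python
from h import *
chk('k1')
p,d=ctrl.snapshot('scene');cv2.imwrite('pics/scene6.png',cv2.resize(p[170:350,230:470],None,fx=3.3,fy=3.3,interpolation=2))
```

```text
13.1333 [ 0.4660529  -0.17503871  0.12014758] [ 0.15484065 -0.28108705  0.59741317]
[(300, 205, np.float64(0.0409)), (320, 205, np.float64(0.0409)), (340, 205, np.float64(0.0389)), (300, 215, np.float64(0.0521)), (320, 215, np.float64(0.0528)), (340, 215, np.float64(0.042)), (300, 225, np.float64(0.0533)), (320, 225, np.float64(0.0597)), (340, 225, np.float64(0.0528)), (300, 235, np.float64(0.0625)), (320, 235, np.float64(0.0629)), (340, 235, np.float64(0.0535)), (300, 245, np.float64(0.0629)), (320, 245, np.float64(0.063)), (340, 245, np.float64(0.0619)), (300, 255, np.float64(0.0629)), (320, 255, np.float64(0.063)), (340, 255, np.float64(0.0622)), (300, 265, np.float64(0.0628)), (320, 265, np.float64(0.0628)), (340, 265, np.float64(0.0529))]
```

View pics/k1.png

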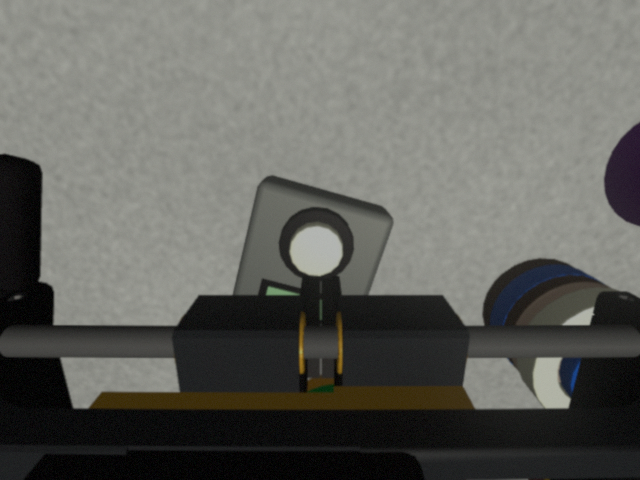

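View pics/scene6.png

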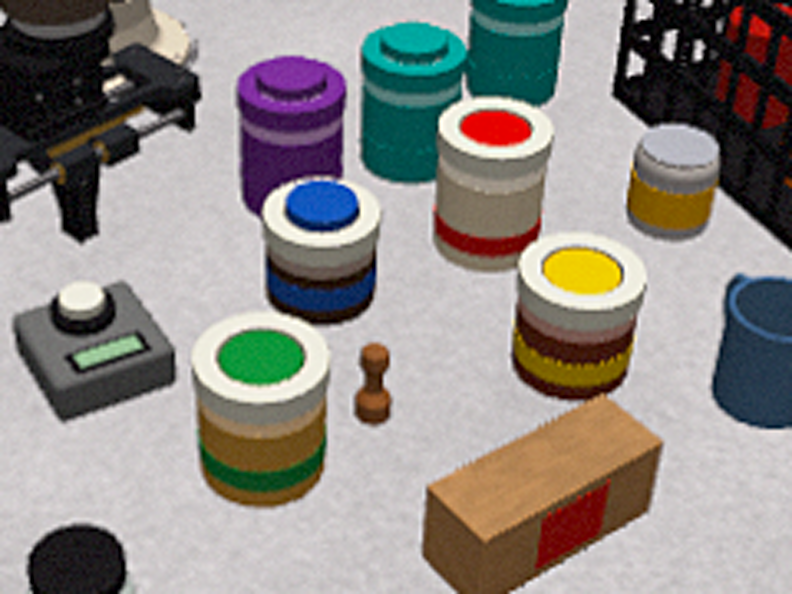

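Red, yellow and green all look flush and nothing has moved. Blue is still raised, and the key is at (316,250) in the wrist view.

```bash
python3 -c "
from h import *
o=ctrl.observe();y=watz((316,250),o,.0625);print(y,need([y[0],y[1],.070]))"
```

```text
[ 0.46589226 -0.17909499  0.0625    ] [ 0.25835954 -0.01622831 -0.01290893]
```

Request:
step_arm(
  rows=[
    [0.12, -0.016, -0.01, 0, 255],
    [0.24, -0.016, -0.01, 0, 255],
    [0.24, -0.016, -0.01, 0, 255],
    [0.24, -0.016, -0.01, 0, 255],
    [0.24, -0.016, -0.01, 0, 255],
  ],
)

```text
t: 13.65
position: [0.4663, -0.179, 0.0742]
orientation: [-0.11, 0.698, 0.109, 0.7]
contact_force: [0.7, 0.3, 0.4]
finger_gap: 0.0004
```

Request:
step_arm(
  rows=[
    [0.01, 0, 0, 0, 255],
    [0.02, 0, 0, 0, 255],
    [0.03, 0, 0, 0, 255],
    [0.04, 0, 0, 0, 255],
    [0.05, 0, 0, 0, 255],
    [0.055, 0, 0, 0, 255],
    [0.055, 0, 0, 0, 255],
  ],
)

```text
t: 14.23
position: [0.4647, -0.1789, 0.0615]
orientation: [-0.109, 0.699, 0.109, 0.699]
contact_force: [0.4, 0.1, 1.1]
finger_gap: 0.0006
```

Request:
step_arm(
  rows=[
    [0.005, 0, 0, 0, 255],
    [0.01, 0, 0, 0, 255],
    [0.015, 0, 0, 0, 255],
    [0.02, 0, 0, 0, 255],
    [0.02, 0, 0, 0, 255],
  ],
)

```text
t: 14.65
position: [0.4648, -0.1788, 0.0576]
orientation: [-0.109, 0.699, 0.109, 0.699]
contact_force: [-0.4, 1.2, 3.5]
finger_gap: 0.0006
```

Request:
step_arm(
  rows=[
    [0.004, 0, 0, 0, 255],
    [0.008, 0, 0, 0, 255],
    [0.008, 0, 0, 0, 255],
  ],
)

```text
t: 14.9
position: [0.4648, -0.1789, 0.0564]
orientation: [-0.109, 0.699, 0.109, 0.699]
contact_force: [-0.9, 1.2, 5.9]
finger_gap: 0.0004
```

Request:
step_arm(
  rows=[
    [0.003, 0, 0, 0, 255],
    [0.003, 0, 0, 0, 255],
  ],
)

```text
t: 15.07
position: [0.4648, -0.1789, 0.0563]
orientation: [-0.109, 0.699, 0.109, 0.699]
contact_force: [-2.2, 2.5, 9.6]
finger_gap: 0.0009
```

Run:
```python
from h import *
chk('k2')
p,d=ctrl.snapshot('scene');cv2.imwrite('pics/scene7.png',cv2.resize(p[230:310,220:300],None,fx=7,fy=7,interpolation=2))
```

```text
15.0667 [ 0.46479585 -0.17885386  0.05631997] [-2.18570533  2.4982859   9.63143902]
[(300, 205, np.float64(0.0145)), (320, 205, np.float64(0.0013)), (340, 205, np.float64(0.0008)), (300, 215, np.float64(0.0359)), (320, 215, np.float64(0.0259)), (340, 215, np.float64(0.012)), (300, 225, np.float64(0.0402)), (320, 225, np.float64(0.0389)), (340, 225, np.float64(0.0351)), (300, 235, np.float64(0.0408)), (320, 235, np.float64(0.0411)), (340, 235, np.float64(0.0399)), (300, 245, np.float64(0.0491)), (320, 245, np.float64(0.0523)), (340, 245, np.float64(0.0496)), (300, 255, np.float64(0.0529)), (320, 255, np.float64(0.0529)), (340, 255, np.float64(0.0527)), (300, 265, np.float64(0.0537)), (320, 265, np.float64(0.0562)), (340, 265, np.float64(0.054))]
```

View pics/scene7.png

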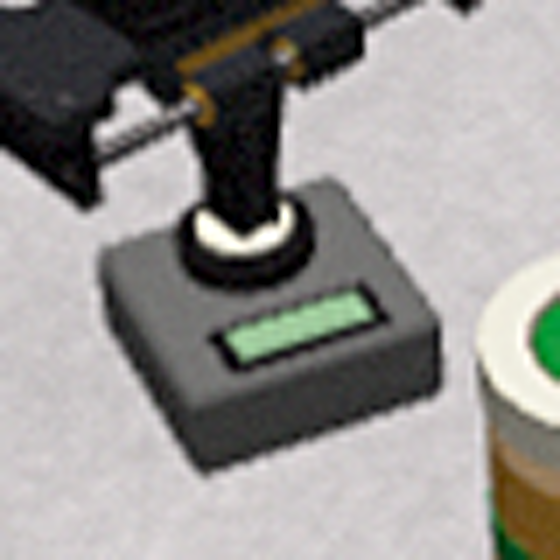

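The key is at its stop: the force jumped to 9.6 N at 56 mm. I'm releasing it by lifting off.

Request:
step_arm(
  rows=[
    [-0.03, 0, 0, 0, 255],
    [-0.1, 0, 0, 0, 255],
    [-0.25, 0, 0, 0, 255],
    [-0.45, 0, 0, 0, 255],
    [-0.6, 0, 0, 0, 255],
    [-0.6, 0, 0, 0, 255],
    [-0.6, 0, 0, 0, 255],
    [-0.6, 0, 0, 0, 255],
    [-0.6, 0, 0, 0, 255],
  ],
)

```text
t: 15.92
position: [0.4635, -0.1786, 0.1738]
orientation: [-0.109, 0.7, 0.109, 0.698]
contact_force: [-0.2, -0.1, -0.1]
finger_gap: 0.0003
```

Run:
```python
from h import *
o=ctrl.observe();print(o['t'],o['position'],o['contact_force'])
p,d=ctrl.snapshot('scene');cv2.imwrite('pics/scene8.png',cv2.resize(p[170:350,230:470],None,fx=3.3,fy=3.3,interpolation=2))
a,r=ray('scene',(255,260));print('key top',a+r*np.median(d[258:262,253:257]))
p0=cv2.imread('pics/scene0.png');df=cv2.absdiff(p,p0).max(2)>60
_,l,st,c=cv2.connectedComponentsWithStats(df.astype(np.uint8));print([s.tolist() for s in st[1:] if s[4]>15])
p,d=ctrl.snapshot('side');cv2.imwrite('pics/side8.png',p)
```

```text
15.9167 [ 0.46352969 -0.17864338  0.17377104] [-0.15079918 -0.14120831 -0.08386719]
key top [ 0.46652323 -0.17593633  0.06033229]
[[0, 0, 183, 190, 9826], [212, 0, 130, 103, 5975], [252, 0, 56, 15, 595], [214, 64, 30, 17, 121], [234, 86, 7, 6, 19], [289, 93, 10, 18, 57], [305, 95, 24, 13, 185], [218, 111, 61, 44, 986], [272, 119, 34, 35, 359], [246, 121, 14, 8, 37], [290, 137, 14, 9, 43], [203, 151, 102, 75, 3399], [13, 165, 19, 9, 52], [47, 164, 9, 5, 22], [35, 167, 12, 7, 27], [10, 175, 6, 8, 19], [369, 199, 22, 16, 154], [395, 241, 24, 18, 170], [296, 266, 26, 11, 112], [296, 277, 26, 10, 94]]
```

View pics/scene8.png

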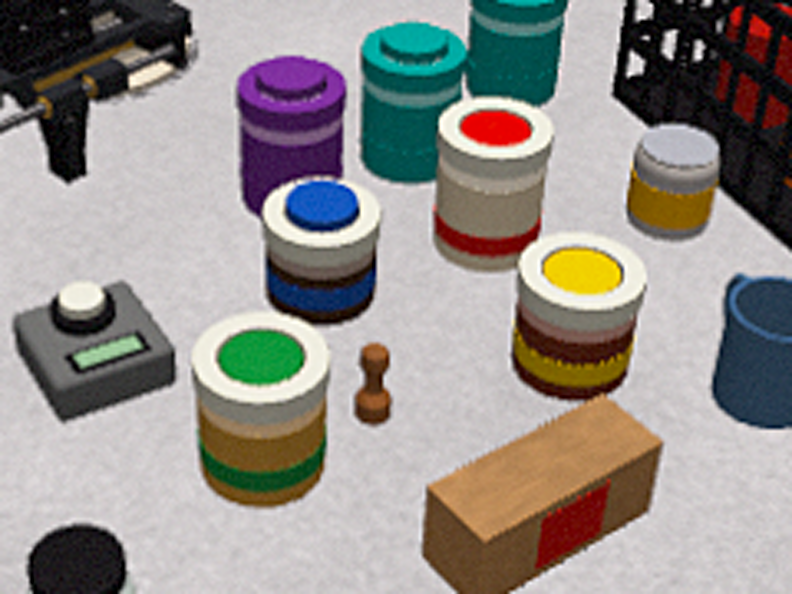

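View pics/side8.png

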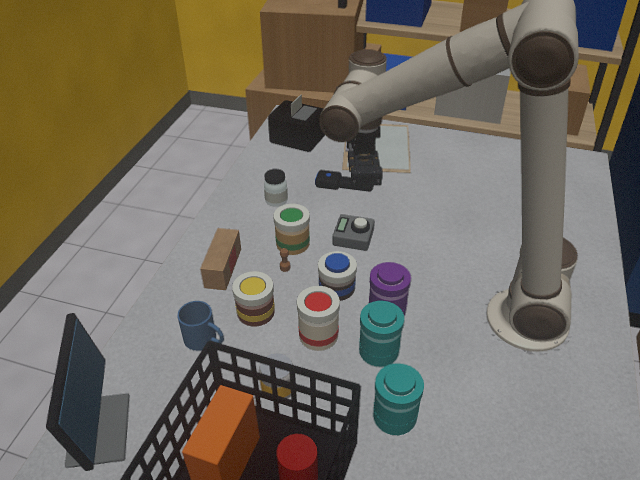

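Red, yellow and green are flush and blue is up. The key is back up, and the only changes from the first picture are the three buttons and the arm. I'm handing the job in.

```bash
python3 -c "
from plant import ctrl
print(ctrl.finish_job())"
```

```text
the job is handed in; nothing more can be done
None
```

I pressed the red, yellow and green seal buttons flush in that order. Then I pressed the tally key to its stop (9.6 N at 56 mm), let it go, and handed the job in at about 16 s.

**Last checks:**
- **Seals:** Scene and side pictures show all three buttons flush. The depth measured during pressing put them slightly below the lid: red about 2 mm, yellow about 1.5 mm, green about 0.9 mm. All are well short of the 8 mm hard stop. Yellow's figure is its last depth reading (1.0 mm) plus a small final press that I did not re-measure.
- **Blue and bystanders:** The blue button is still up. A comparison of the scene picture with the first one found changes only at the three buttons and the arm.
- **Tally key:** It sprang back, and the arm was clear with no contact force. Its depth read 60 mm from the scene camera against 62 mm in the text; the same camera read 61.5 mm before the press, and the pictures show it up.

**Disagreement:** Positions found from the scene and side cameras differed by about 1 cm when each was taken at the stated heights. I therefore used the wrist camera for the final positions.

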